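# Tip the big beads out of the tilting tray into the bowl

## Task

A customer is taking the three big beads: by its handle, tip the hinged tray until its pointer stands at the red 45 degree mark and hold it there for about two seconds so that the beads roll into the cream bowl, never tipping it much past the mark. Then bring the tray back down fully level and let go. Leave the bowl and the other goods where they stand.

Things in the scene. Friction and masses are not known exactly. Their poses are not given: they have to be found in the camera images.
- tip_tray (a joint): angle (rad) of the hinged wooden tray: 0 = level on its rest (lower stop), grows as the handle is raised and the tray tips towards the bowl; 0.785 (45 degrees) = pointer on the red mark of the white scale plates; upper stop 1.25. Friction holds it at any angle: about 4 N at the handle raise it, 1 N lowers it. Beads lying at its 2.4 mm brass lip roll over it at about 0.65
- tray_grip (a point): middle of the tray's handle, a dark round wooden bar 16 mm thick that sticks out level from the tray's rear wall, away from the bowl; on the bar's axis, 101 mm above the table when the tray is level, 46 mm behind the wall, 42 mm from the bar's end; the wall's top is 16 mm above the axis. Moves with the tray. x: along the bar to the tray; y: level, along the hinge; z: the tray's upward normal
- tray_hinge (a point): mid point of the tray's hinge axis, fixed on the stand, 95 mm above the table; with the tray level, tray_grip lies 180 mm from it in -x and 6 mm higher. x: level towards the bowl; y: hinge axis; z: up. The tray (inside 137 x 99 mm, 22 mm deep) reaches from 137 mm behind the hinge to 9 mm before it; the scale plates stand 72 mm either side, up to 157 mm above the table
- cream_bowl: loose cream stoneware bowl, 148 mm across, 67 mm high, standing under the tray's lip; origin at the centre of its underside, z up. It stays where it stands
- bead_0_center (a point): centre of the green round bead, a loose ball 24 mm across, 18 g, lying in the tray at the start
- bead_0: the green bead as a body; its origin is on the ball and turns with it
- bead_1_center (a point): centre of the amber round bead, a loose ball 24 mm across, 18 g, lying in the tray at the start
- bead_1: the amber bead as a body; its origin is on the ball and turns with it
- bead_2_center (a point): centre of the blue round bead, a loose ball 24 mm across, 18 g, lying in the tray at the start
- bead_2: the blue bead as a body; its origin is on the ball and turns with it
- counter_bell: bystander, loose: silver counter bell with a black foot, 80 x 80 x 70 mm; origin at the centre of its underside
- ring_box_b: bystander, loose: dark blue velvet ring box, 50 x 50 x 42 mm; origin at the centre of its underside
- candle_jar: bystander, loose: pale green candle in a glass, 76 mm across, 90 mm high; origin at the centre of its underside
- tumbler_a: bystander, loose: pewter beaker, 68 mm across, 118 mm high; origin at the centre of its underside

How it is judged:
On the way:
1. the tray is held tipped at the 45 degree mark, within 8 degrees, for one second (value of joint tip_tray between 0.646 and 0.925 rad), for 1 s.
At the end, for the whole second after the job is handed in: The tray is level again (within 3.4 degrees) and released; all three beads lie at rest inside the cream bowl; the bowl stands upright within 30 mm of where it stood (value of joint tip_tray below 0.06 rad and angle between cream_bowl's own z axis and vertical below 0.1 rad and distance of cream_bowl from where it was at the start of the episode below 0.03 m and linear speed of cream_bowl below 0.03 m/s and horizontal distance between each of bead_0_center, bead_1_center, bead_2_center and cream_bowl below 0.062 m and z of bead_0_center in the frame of cream_bowl between 0.012 and 0.062 m and linear speed of each of bead_0, bead_1, bead_2 below 0.06 m/s and z of bead_1_center in the frame of cream_bowl between 0.012 and 0.062 m and z of bead_2_center in the frame of cream_bowl between 0.012 and 0.062 m); the robot touches nothing.
It fails at once if the tray is tipped past 58 degrees (value of joint tip_tray above 1.012 rad).
It fails at once if another of the shop's goods (bell, ring box, candle, beaker) is shifted more than 30 mm (distance of any of counter_bell, ring_box_b, candle_jar, tumbler_a from where it was at the start of the episode above 0.03 m).
It also fails if it takes over 45 s, if anything falls off the work surface, if the arm or the gripper's body presses on something with over 40 N, if the wrist force passes 120 N, or if a joint passes its speed limit or range.

## Robot

A 7-joint arm with a two-finger parallel gripper is mounted at the origin on a cart in front of the work surface, level with it; the furniture and walls round the work are solid. World frame = base frame: x ahead of the robot, y to its left, z up, the work surface at z = 0. Lengths are in m, angles in rad, forces in N, time in s.
With the tool pointing down it reaches from about 0.425 to 0.925 m from the base axis. Payload 6.8 kg.
Tool frame: the origin (TCP) lies on the centre line of the jaws, within the pads' length; the fingertips stand 19 mm ahead of it and the grasp point (between the pads) is the TCP; z points along the fingers, y is the line along which they close (so a half turn about z gives the same grasp; the last joint's range is limited). The gripper opens to 85 mm and grips with 20 to 120 N. Pads are 22 mm wide; open, the fingers measure 114 mm over their backs; the gripper's body (76 mm by 85 mm) begins 54 mm behind the grasp point. The pads swing forward as they close: fully open they stand 13 mm farther back than shut.
Start: joints at [-0.108, 0.477, 0.022, 1.555, -0.011, 1.109, -0.083], TCP at [0.675, 0, 0.25] pointing down, gripper open.
Joint ranges: [-2.96, 2.96], [-0.34, 2.1], [-1.41, 1.46], [0.24, 2.44], [-1.37, 4.51], [0.17, 1.92], [-2.96, 2.96]. Speed limits (rad/s): [2.39, 2.39, 3.14, 3.14, 3.14, 3.14, 3.14].

## Interface

Orientations are given as a rotation vector (axis times angle).
In Python, from bench import r gives the robot as it stands. The module is installed in compiled form; this text tells all that it offers.
- The arm moves only by the tool arm_command, never from a script. Its argument "rows" is a list of rows, each an object of numbers: "fingers": the opening, from -1 (shut) to 1 (fully open); "x", "y", "z": the shift along the tool's x, y, z in m; "ax", "ay", "az": the turn, a rotation vector about the tool's x, y, z in degrees. In form: [{"fingers": .., "x": .., "y": .., "z": .., "ax": .., "ay": .., "az": ..}, ...]. A call has 1 to 10 rows; each row shifts and turns the commanded pose from where the row before left it, along the tool's axes as they then stand; what a row does not reach is not made up. A row lasts 1/12 s, in which the tool goes at most 41.7 mm and 7.16 degrees, less where a joint would pass 70% of its speed; a pose out of reach is approached as far as the arm can. A call is refused whole if a number of a shift passes 0.0417 or a number of a turn 7.16, either way. A call with a gripper value outside its range is refused whole. The fingers move at their own pace and stop on an object; "grip_force" is the grip in N (left out, the last holds). Time passes only in rows, so rows that do not move let the fingers close. It gives the time, the measured TCP pose, the force, the opening and the grip force at its end, in the units of the state.
- r.get_obs(): the state, without advancing time (a new reading comes with each control period).
- r.grab_frame(name): name is "scene" or "side" or "wrist"; returns a dict with "frame" (384x512x3 uint8, red, green, blue), "depth" (384x512 float32, m along the optical axis (not along the pixel's ray), 0 where there is no reading), "K" (3x3 intrinsics, pixels), "world_from_camera" (4x4, takes a point from camera to world coordinates). Camera axes: x right, y down, z forward; pixel columns grow to the right and rows downward; lengths in m; the calibration is good to about 2 mm. A picture is of the moment at which its call begins.
- r.hand_in(): hands the job in; it is judged then, once.
The state is a dict: "clock": time; "joints": joint angles; "qvel": joint speeds; "tau": joint torques, N m; "tcp_pos": TCP position; "orientation": TCP orientation; "contact_force": force on the tool from outside, world axes, zero at the start; "moment": the same for the moment, N m; "grip_width": finger opening in m; "gripper_force": force on a finger pad.
Only numpy, scipy, OpenCV 4.12 (cv2) and the standard library are available. Lean on these libraries where they do the work, as an engineer would, in place of code of your own. Each camera call takes 0.05 s, during which the arm holds its last target. There are 200 camera calls.

## Working session

There is one attempt and no reset: what is moved stays moved. The work goes in short steps, Python scripts to look and compute and a tool call to move; the robot and the scene stay as the last step left them, time stands still between calls to the robot, and variables do not carry over. Pictures are saved under pics/ and viewed, at most 10 in all, crops included, and the job is handed in when it is done.

Besides the shell and the picture viewer there is one more tool, called after "Request:" as name(argument=value, ...), one argument or row to a line, values as JSON. arm_command: Moves the arm, as the interface text tells. Its arguments: {"type":"object","properties":{"rows":{"type":"array"},"grip_force":{"type":"number"}},"required":["rows"]}

```bash
mkdir -p pics
cat > h.py <<'E'
import numpy as np, cv2
from bench import r
def grab(n,save=None):
    f=r.grab_frame(n); np.savez(f'{n}.npz',**f)
    if save: cv2.imwrite('pics/'+save,cv2.cvtColor(f['frame'],cv2.COLOR_RGB2BGR))
    return f
def pt(n,u,v,k=1):
    f=np.load(f'{n}.npz'); d=f['depth'][v-k:v+k+1,u-k:u+k+1]; d=np.median(d[d>0])
    p=np.linalg.inv(f['K'])@[u,v,1]*d
    return (f['world_from_camera']@np.r_[p,1])[:3]
E
python3 - <<'E'
from h import *
grab('scene','s0.png');grab('side','d0.png')
o=r.get_obs();print(o['tcp_pos'],o['orientation'],o['grip_width'])
for n in('scene','side'):print(np.load(n+'.npz')['world_from_camera'].round(2))
E
```

```text
[ 6.74513035e-01 -5.50031825e-05  2.49448785e-01] [-2.22074871e+00 -2.22068243e+00  1.94059993e-03] 0.0855604298902999
[[ 0.85 -0.32  0.42  0.02]
 [-0.53 -0.5   0.69 -0.87]
 [-0.01 -0.81 -0.59  0.87]
 [ 0.    0.    0.    1.  ]]
[[ 0.97 -0.11  0.22  0.23]
 [-0.25 -0.41  0.88 -1.27]
 [-0.01 -0.9  -0.43  0.74]
 [ 0.    0.    0.    1.  ]]
```

View pics/s0.png

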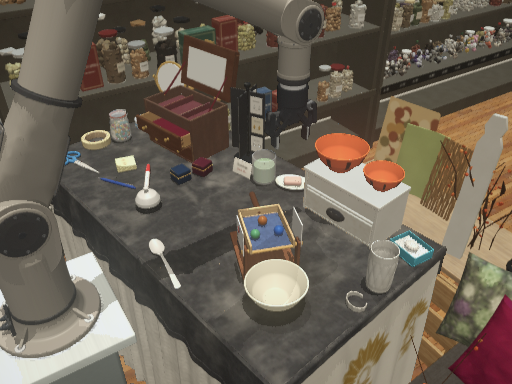

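View pics/d0.png

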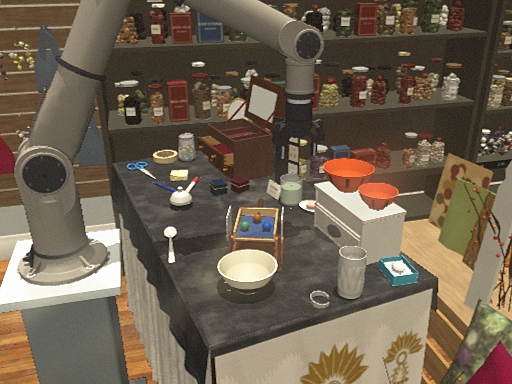

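The scene picture shows the tray at about (268,235), the bowl in front of it at (277,285), and the candle at (263,167) behind it. The handle is hidden behind the rear wall, so I'll enlarge that area.

Run:
```python
from h import *
f=np.load('scene.npz')['frame'][140:315,215:325,::-1]
g=np.load('side.npz')['frame'][165:300,210:310,::-1]
a=cv2.resize(f,None,fx=3.4,fy=3.4,interpolation=2);b=cv2.resize(g,None,fx=4,fy=4,interpolation=2)
c=np.zeros((595,800,3),np.uint8);c[:a.shape[0],:a.shape[1]]=a;c[:b.shape[0],380:380+b.shape[1]]=b
cv2.imwrite('pics/c0.png',c)
```

```text
(no output)
```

View pics/c0.png

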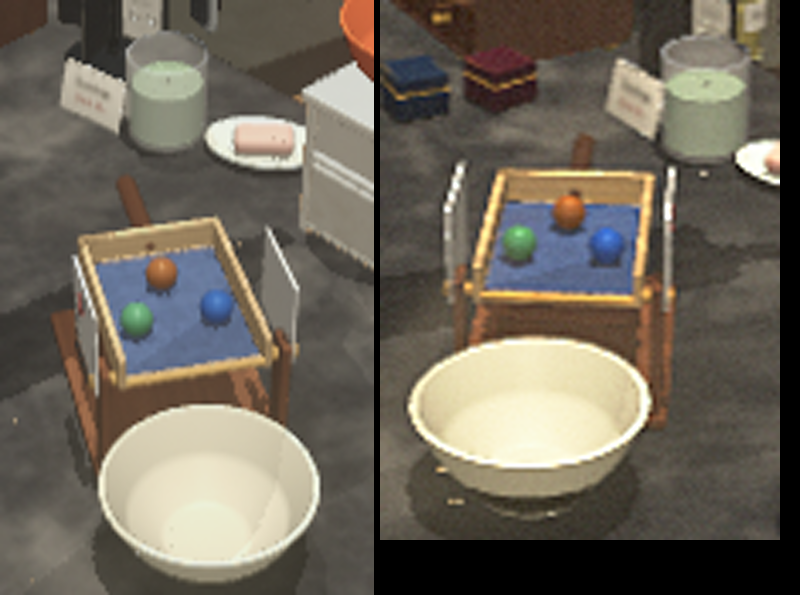

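The crop shows the handle bar at scene pixels (252,193) to (257,205). The rear wall's top corners are at about (239,211) and (278,205), and the front corners at about (251,251) and (295,244). The candle stands behind the handle.

```bash
cat >> h.py <<'E'
def ray(n,u,v,z):
    f=np.load(f'{n}.npz'); T=f['world_from_camera']
    d=T[:3,:3]@np.linalg.inv(f['K'])@[u,v,1]; return T[:3,3]+d*(z-T[2,3])/d[2]
def cloud(n):
    f=np.load(f'{n}.npz'); d=f['depth'].astype(float); v,u=np.mgrid[:384,:512]
    p=np.stack([u*d,v*d,d],-1)@np.linalg.inv(f['K']).T
    p=p@f['world_from_camera'][:3,:3].T+f['world_from_camera'][:3,3]; p[d<=0]=np.nan
    return p,f['frame'].astype(int)
E
python3 - <<'E'
from h import *
S=lambda x,y:(215+x/3.4-.35,140+y/3.4-.35)
D=lambda x,y:(210+(x-380)/4-.4,165+y/4-.4)
P=lambda l,p:print(l,p.round(4))
for l,q in dict(RL=(83,240),RR=(215,222)).items(): P(l,ray('scene',*S(*q),.117))
for l,q in dict(RL=(498,174),RR=(655,176)).items(): P(l,ray('side',*D(*q),.117))
P('end',ray('scene',*S(126,182),.109));P('root',ray('scene',*S(142,220),.109))
P('endD',ray('side',*D(585,138),.109));P('rootD',ray('side',*D(583,165),.109))
for n in('scene','side'):
    p,f=cloud(n); R,G,B=f[...,0],f[...,1],f[...,2]
    reg=(p[...,0]>.4)&(p[...,0]<.9)&(p[...,1]>-.45)&(p[...,1]<.2)
    m=reg&(B>R+25)&(B>G+10)&(p[...,2]>.07)&(p[...,2]<.11)
    r0=cv2.minAreaRect(p[m][:,:2].astype(np.float32)); print(n,'floor',m.sum(),r0,p[m].mean(0))
    m=reg&(R>B+12)&(p[...,2]>.095)&(p[...,2]<.125); print('wallpts',m.sum(),cv2.minAreaRect(p[m][:,:2].astype(np.float32)))
    # tall things: list candle
for l,n,u,v in(('candle','scene',263,165),('candle','side',290,190)):P(l,pt(n,u,v))
p,f=cloud('scene'); b=(np.abs(p[...,2]-.065)<.006)&(f.min(-1)>120);b[:250]=0;b[:,:235]=0;b[:,315:]=0
print('bowlrim',cv2.minEnclosingCircle(p[b][:,:2].astype(np.float32)))
for v in range(188,210,3): print(v,[tuple(p[v,u].round(3)) for u in range(249,260,2)])
E
```

```text
RL [ 0.4969 -0.0336  0.117 ]
RR [ 0.5931 -0.0687  0.117 ]
RL [ 0.4941 -0.0388  0.117 ]
RR [ 0.6006 -0.0708  0.117 ]
end [0.5696 0.0215 0.109 ]
root [ 0.5533 -0.0277  0.109 ]
endD [0.5731 0.0186 0.109 ]
rootD [ 0.5601 -0.0249  0.109 ]
scene floor 936 ((0.5249738693237305, -0.11433277279138565), (0.12923462688922882, 0.09440816193819046), 70.17462158203125) [ 0.52384233 -0.12099709  0.09529948]
wallpts 2507 ((0.6556956768035889, -0.15793916583061218), (0.3470320999622345, 0.4047377407550812), 39.73647689819336)
side floor 562 ((0.5251792669296265, -0.11131156980991364), (0.12901490926742554, 0.09448371827602386), 71.02789306640625) [ 0.5250202  -0.12178028  0.09467762]
wallpts 1997 ((0.655147910118103, -0.16096684336662292), (0.34817174077033997, 0.4053642451763153), 39.336273193359375)
candle [0.7024 0.1682 0.0752]
candle [0.7113 0.1612 0.0598]
bowlrim ((0.4651152789592743, -0.24785009026527405), 0.0762137919664383)
188 [(np.float64(0.657), np.float64(0.178), np.float64(-0.0)), (np.float64(0.662), np.float64(0.175), np.float64(-0.0)), (np.float64(0.667), np.float64(0.171), np.float64(
[... 1999 characters left out ...]
08), np.float64(0.1), np.float64(-0.001)), (np.float64(0.613), np.float64(0.096), np.float64(-0.001)), (np.float64(0.618), np.float64(0.092), np.float64(-0.0)), (np.float64(0.55), np.float64(-0.027), np.float64(0.104)), (np.float64(0.549), np.float64(-0.037), np.float64(0.111)), (np.float64(0.55), np.float64(-0.045), np.float64(0.116))]
209 [(np.float64(0.522), np.float64(-0.041), np.float64(0.115)), (np.float64(0.526), np.float64(-0.044), np.float64(0.116)), (np.float64(0.53), np.float64(-0.048), np.float64(0.117)), (np.float64(0.539), np.float64(-0.044), np.float64(0.11)), (np.float64(0.543), np.float64(-0.046), np.float64(0.11)), (np.float64(0.548), np.float64(-0.048), np.float64(0.109))]
```

Request:
arm_command(
  rows=[
    {"fingers": 1, "x": -0.0025, "y": -0.0284, "z": 0.005},
    {"fingers": 1, "x": -0.0025, "y": -0.0284, "z": 0.005},
    {"fingers": 1, "x": -0.0025, "y": -0.0284, "z": 0.005},
    {"fingers": 1, "x": -0.0025, "y": -0.0284, "z": 0.005},
    {"fingers": 1, "az": 6.43},
    {"fingers": 1, "az": 6.43},
    {"fingers": 1, "az": 6.43},
    {"fingers": 1},
    {"fingers": 1},
    {"fingers": 1},
  ],
)

```text
validation failed for argument at $.ro...
```

Run:
```python
from h import *
grab('wrist','w0.png'); o=r.get_obs(); print(o['joints'])
```

```text
[-0.10810669  0.47764665  0.02236749  1.55617509 -0.01150656  1.10929329
 -0.08309437]
```

View pics/w0.png

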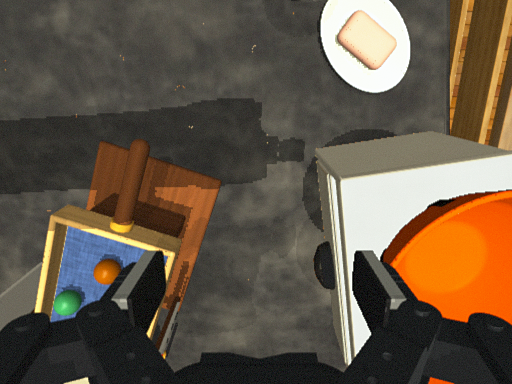

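The arm didn't move, because the call was refused; rows probably need every key. The wrist view still shows the bar clearly, with its end at (139,143) and its root at (123,222). I'll use that to refine the pose.

Run:
```python
from h import *
for q in((139,143),(124,218)): print(ray('wrist',*q,.109))
p,f=cloud('wrist')
for v in range(142,226,9):
    row=p[v]; m=(np.abs(row[:,2]-.105)<.008)&(np.arange(512)>100)&(np.arange(512)<160); print(v,np.nanmean(row[m],0).round(4),m.sum())
for q in((52,212),(181,242)): print(ray('wrist',*q,.117))
```

```text
[0.57615123 0.03526204 0.109     ]
[ 0.55535774 -0.03115714  0.109     ]
142 [0.5754 0.0355 0.1056] 16
151 [0.5747 0.0283 0.1072] 21
160 [0.5718 0.0207 0.1072] 20
169 [0.5693 0.0129 0.1074] 20
178 [0.5667 0.0051 0.1076] 20
187 [ 0.5639 -0.003   0.1074] 20
196 [ 0.5609 -0.0111  0.1076] 19
205 [ 0.5581 -0.0194  0.1077] 19
214 [ 0.5552 -0.0279  0.1076] 19
223 [ 0.5474 -0.037   0.1066] 33
[ 0.49831198 -0.02231365  0.117     ]
[ 0.60612604 -0.05056142  0.117     ]
```

Request:
arm_command(
  rows=[
    {"fingers": 1, "x": -0.0025, "y": -0.0284, "z": 0.005, "ax": 0, "ay": 0, "az": 0},
    {"fingers": 1, "x": -0.0025, "y": -0.0284, "z": 0.005, "ax": 0, "ay": 0, "az": 0},
    {"fingers": 1, "x": -0.0025, "y": -0.0284, "z": 0.005, "ax": 0, "ay": 0, "az": 0},
    {"fingers": 1, "x": -0.0025, "y": -0.0284, "z": 0.005, "ax": 0, "ay": 0, "az": 0},
    {"fingers": 1, "x": 0, "y": 0, "z": 0, "ax": 0, "ay": 0, "az": 6.43},
    {"fingers": 1, "x": 0, "y": 0, "z": 0, "ax": 0, "ay": 0, "az": 6.43},
    {"fingers": 1, "x": 0, "y": 0, "z": 0, "ax": 0, "ay": 0, "az": 6.43},
    {"fingers": 1, "x": 0, "y": 0, "z": 0, "ax": 0, "ay": 0, "az": 0},
  ],
)

```text
clock: 0.82
tcp_pos: [0.5611, -0.01, 0.2302]
orientation: [-2.566, -1.813, 0.0]
contact_force: [0.0, 0.6, -0.7]
grip_width: 0.0855
gripper_force: 0.0
```

Request:
arm_command(
  rows=[
    {"fingers": 1, "x": 0.006, "y": 0, "z": 0, "ax": 0, "ay": -5, "az": 0},
    {"fingers": 1, "x": 0, "y": 0, "z": 0, "ax": 0, "ay": -5, "az": 0},
    {"fingers": 1, "x": 0, "y": 0, "z": 0, "ax": 0, "ay": -5, "az": 0},
    {"fingers": 1, "x": 0.0067, "y": 0, "z": 0.0249, "ax": 0, "ay": 0, "az": 0},
    {"fingers": 1, "x": 0.0067, "y": 0, "z": 0.0249, "ax": 0, "ay": 0, "az": 0},
    {"fingers": 1, "x": 0.0067, "y": 0, "z": 0.0249, "ax": 0, "ay": 0, "az": 0},
    {"fingers": 1, "x": 0.0067, "y": 0, "z": 0.0249, "ax": 0, "ay": 0, "az": 0},
    {"fingers": 1, "x": 0.0067, "y": 0, "z": 0.0249, "ax": 0, "ay": 0, "az": 0},
    {"fingers": 1, "x": 0, "y": 0, "z": 0, "ax": 0, "ay": 0, "az": 0},
    {"fingers": 1, "x": 0, "y": 0, "z": 0, "ax": 0, "ay": 0, "az": 0},
  ],
)

```text
clock: 1.65
tcp_pos: [0.5626, -0.0043, 0.1006]
orientation: [2.423, 1.724, -0.324]
contact_force: [-0.3, -0.1, 0.5]
grip_width: 0.0855
gripper_force: 0.0
```

Run:
```python
from h import *
grab('wrist','w1.png'); o=r.get_obs(); print(o['joints'].round(3))
from scipy.spatial.transform import Rotation as R
print(R.from_rotvec(o['orientation']).as_matrix().round(3))
```

```text
[-0.31   0.539  0.113  1.884  0.217  0.87  -0.697]
[[ 0.318  0.944 -0.086]
 [ 0.912 -0.329 -0.244]
 [-0.259 -0.    -0.966]]
```

View pics/w1.png

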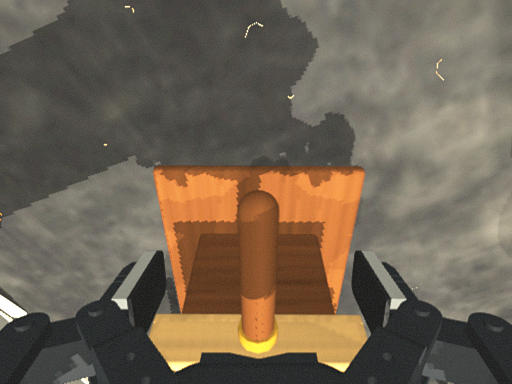

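The bar runs along column 258, midway between the jaws, so I'll close.

Request:
arm_command(
  rows=[
    {"fingers": -1, "x": 0, "y": 0, "z": 0, "ax": 0, "ay": 0, "az": 0},
    {"fingers": -1, "x": 0, "y": 0, "z": 0, "ax": 0, "ay": 0, "az": 0},
    {"fingers": -1, "x": 0, "y": 0, "z": 0, "ax": 0, "ay": 0, "az": 0},
    {"fingers": -1, "x": 0, "y": 0, "z": 0, "ax": 0, "ay": 0, "az": 0},
    {"fingers": -1, "x": 0, "y": 0, "z": 0, "ax": 0, "ay": 0, "az": 0},
    {"fingers": -1, "x": 0, "y": 0, "z": 0, "ax": 0, "ay": 0, "az": 0},
    {"fingers": -1, "x": 0, "y": 0, "z": 0, "ax": 0, "ay": 0, "az": 0},
    {"fingers": -1, "x": 0, "y": 0, "z": 0, "ax": 0, "ay": 0, "az": 0},
    {"fingers": -1, "x": 0, "y": 0, "z": 0, "ax": 0, "ay": 0, "az": 0},
  ],
  grip_force=50,
)

```text
clock: 2.45
tcp_pos: [0.5623, -0.0036, 0.1019]
orientation: [2.426, 1.721, -0.322]
contact_force: [-4.2, 2.6, 7.0]
grip_width: 0.0142
gripper_force: 48.7
```

Request:
arm_command(
  rows=[
    {"fingers": -1, "x": -0.00143, "y": 0, "z": -0.00449, "ax": 0, "ay": 1.5, "az": 0},
    {"fingers": -1, "x": -0.00143, "y": 0, "z": -0.00449, "ax": 0, "ay": 1.5, "az": 0},
    {"fingers": -1, "x": -0.00143, "y": 0, "z": -0.00449, "ax": 0, "ay": 1.5, "az": 0},
    {"fingers": -1, "x": -0.00143, "y": 0, "z": -0.00449, "ax": 0, "ay": 1.5, "az": 0},
    {"fingers": -1, "x": -0.00143, "y": 0, "z": -0.00449, "ax": 0, "ay": 1.5, "az": 0},
    {"fingers": -1, "x": -0.00143, "y": 0, "z": -0.00449, "ax": 0, "ay": 1.5, "az": 0},
    {"fingers": -1, "x": -0.00143, "y": 0, "z": -0.00449, "ax": 0, "ay": 1.5, "az": 0},
    {"fingers": -1, "x": -0.00143, "y": 0, "z": -0.00449, "ax": 0, "ay": 1.5, "az": 0},
  ],
)

```text
clock: 3.12
tcp_pos: [0.5605, -0.0086, 0.1389]
orientation: [2.539, 1.802, -0.065]
contact_force: [-2.9, 3.4, -4.2]
grip_width: 0.0145
gripper_force: 49.1
```

Request:
arm_command(
  rows=[
    {"fingers": -1, "x": -0.00143, "y": 0, "z": -0.00449, "ax": 0, "ay": 1.5, "az": 0},
    {"fingers": -1, "x": -0.00143, "y": 0, "z": -0.00449, "ax": 0, "ay": 1.5, "az": 0},
    {"fingers": -1, "x": -0.00143, "y": 0, "z": -0.00449, "ax": 0, "ay": 1.5, "az": 0},
    {"fingers": -1, "x": -0.00143, "y": 0, "z": -0.00449, "ax": 0, "ay": 1.5, "az": 0},
    {"fingers": -1, "x": -0.00143, "y": 0, "z": -0.00449, "ax": 0, "ay": 1.5, "az": 0},
    {"fingers": -1, "x": -0.00143, "y": 0, "z": -0.00449, "ax": 0, "ay": 1.5, "az": 0},
    {"fingers": -1, "x": -0.00143, "y": 0, "z": -0.00449, "ax": 0, "ay": 1.5, "az": 0},
    {"fingers": -1, "x": -0.00143, "y": 0, "z": -0.00449, "ax": 0, "ay": 1.5, "az": 0},
    {"fingers": -1, "x": -0.00143, "y": 0, "z": -0.00449, "ax": 0, "ay": 1.5, "az": 0},
    {"fingers": -1, "x": -0.00143, "y": 0, "z": -0.00449, "ax": 0, "ay": 1.5, "az": 0},
  ],
)

```text
clock: 3.95
tcp_pos: [0.5547, -0.025, 0.1826]
orientation: [-2.452, -1.74, -0.259]
contact_force: [-2.8, 2.6, -2.3]
grip_width: 0.014
gripper_force: 49.1
```

Run:
```python
from h import *
a=grab('scene');b=grab('side')
a=cv2.resize(a['frame'][130:315,215:325,::-1],None,fx=3.2,fy=3.2,interpolation=2);b=cv2.resize(b['frame'][155:300,205:310,::-1],None,fx=4,fy=4,interpolation=2)
c=np.zeros((595,800,3),np.uint8);c[:a.shape[0],:a.shape[1]]=a;c[:b.shape[0],375:375+b.shape[1]]=b
cv2.imwrite('pics/c1.png',c); print(r.get_obs()['joints'].round(3))
```

```text
[ 0.123  0.347 -0.094  1.944 -0.238  0.804 -0.141]
```

View pics/c1.png

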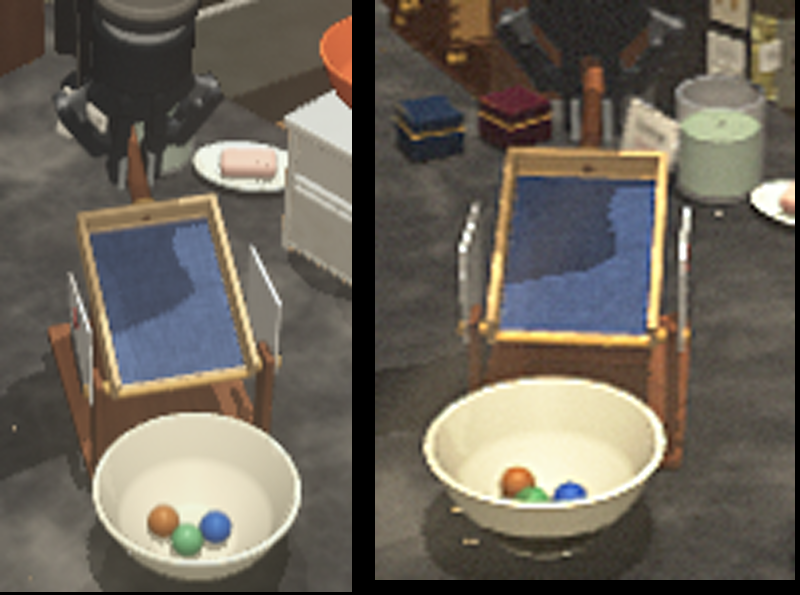

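All three beads are already in the bowl, at about (188,530) in the crop. I'll continue to the 45° mark and hold there.

Request:
arm_command(
  rows=[
    {"fingers": -1, "x": -0.00143, "y": 0, "z": -0.00449, "ax": 0, "ay": 1.5, "az": 0},
    {"fingers": -1, "x": -0.00143, "y": 0, "z": -0.00449, "ax": 0, "ay": 1.5, "az": 0},
    {"fingers": -1, "x": -0.00143, "y": 0, "z": -0.00449, "ax": 0, "ay": 1.5, "az": 0},
    {"fingers": -1, "x": -0.00143, "y": 0, "z": -0.00449, "ax": 0, "ay": 1.5, "az": 0},
    {"fingers": -1, "x": -0.00143, "y": 0, "z": -0.00449, "ax": 0, "ay": 1.5, "az": 0},
    {"fingers": -1, "x": -0.00143, "y": 0, "z": -0.00449, "ax": 0, "ay": 1.5, "az": 0},
    {"fingers": -1, "x": -0.00143, "y": 0, "z": -0.00449, "ax": 0, "ay": 1.5, "az": 0},
    {"fingers": -1, "x": -0.00143, "y": 0, "z": -0.00449, "ax": 0, "ay": 1.5, "az": 0},
    {"fingers": -1, "x": -0.00143, "y": 0, "z": -0.00449, "ax": 0, "ay": 1.5, "az": 0},
    {"fingers": -1, "x": -0.00143, "y": 0, "z": -0.00449, "ax": 0, "ay": 1.5, "az": 0},
  ],
)

```text
clock: 4.88
tcp_pos: [0.5454, -0.0515, 0.2204]
orientation: [-2.295, -1.63, -0.552]
contact_force: [-3.5, 2.6, -3.3]
grip_width: 0.0143
gripper_force: 49.5
```

```bash
cat >> h.py <<'E'
def angle():
    for n in('scene','side'):
        grab(n); p,f=cloud(n); R,G,B=f[...,0],f[...,1],f[...,2]
        c=p-[.525,-.10,.15]
        m=(B>R+20)&(B>G+10)&(np.abs(c[...,0])<.09)&(np.abs(c[...,1])<.1)&(np.abs(c[...,2])<.09)
        q=p[m]; q=q-np.median(q,0); q=q[np.abs(q).max(1)<.08]; nrm=np.linalg.svd(q-q.mean(0),full_matrices=False)[2][2]
        print(n,m.sum(),'tilt deg',np.degrees(np.arccos(abs(nrm[2]))).round(1))
E
python3 - <<'E'
from h import *
angle();print(r.get_obs()['joints'].round(3))
E
```

```text
scene 1934 tilt deg 42.0
side 1330 tilt deg 42.3
[ 0.383  0.325 -0.177  1.949 -0.544  0.89   0.231]
```

Both cameras read 42°. Two more rows, then a hold of about 2.3 s.

Request:
arm_command(
  rows=[
    {"fingers": -1, "x": -0.00143, "y": 0, "z": -0.00449, "ax": 0, "ay": 1.5, "az": 0},
    {"fingers": -1, "x": -0.00143, "y": 0, "z": -0.00449, "ax": 0, "ay": 1.5, "az": 0},
    {"fingers": -1, "x": 0, "y": 0, "z": 0, "ax": 0, "ay": 0, "az": 0},
    {"fingers": -1, "x": 0, "y": 0, "z": 0, "ax": 0, "ay": 0, "az": 0},
    {"fingers": -1, "x": 0, "y": 0, "z": 0, "ax": 0, "ay": 0, "az": 0},
    {"fingers": -1, "x": 0, "y": 0, "z": 0, "ax": 0, "ay": 0, "az": 0},
    {"fingers": -1, "x": 0, "y": 0, "z": 0, "ax": 0, "ay": 0, "az": 0},
    {"fingers": -1, "x": 0, "y": 0, "z": 0, "ax": 0, "ay": 0, "az": 0},
    {"fingers": -1, "x": 0, "y": 0, "z": 0, "ax": 0, "ay": 0, "az": 0},
    {"fingers": -1, "x": 0, "y": 0, "z": 0, "ax": 0, "ay": 0, "az": 0},
  ],
)

```text
clock: 5.82
tcp_pos: [0.5431, -0.0581, 0.2271]
orientation: [-2.262, -1.606, -0.605]
contact_force: [-5.3, 1.6, 0.6]
grip_width: 0.0146
gripper_force: 50.1
```

Run:
```python
from h import *
angle()
```

```text
scene 1961 tilt deg 45.1
side 1464 tilt deg 45.2
```

Request:
arm_command(
  rows=[
    {"fingers": -1, "x": 0, "y": 0, "z": 0, "ax": 0, "ay": 0, "az": 0},
    {"fingers": -1, "x": 0, "y": 0, "z": 0, "ax": 0, "ay": 0, "az": 0},
    {"fingers": -1, "x": 0, "y": 0, "z": 0, "ax": 0, "ay": 0, "az": 0},
    {"fingers": -1, "x": 0, "y": 0, "z": 0, "ax": 0, "ay": 0, "az": 0},
    {"fingers": -1, "x": 0, "y": 0, "z": 0, "ax": 0, "ay": 0, "az": 0},
    {"fingers": -1, "x": 0, "y": 0, "z": 0, "ax": 0, "ay": 0, "az": 0},
    {"fingers": -1, "x": 0, "y": 0, "z": 0, "ax": 0, "ay": 0, "az": 0},
    {"fingers": -1, "x": 0, "y": 0, "z": 0, "ax": 0, "ay": 0, "az": 0},
    {"fingers": -1, "x": 0, "y": 0, "z": 0, "ax": 0, "ay": 0, "az": 0},
    {"fingers": -1, "x": 0, "y": 0, "z": 0, "ax": 0, "ay": 0, "az": 0},
  ],
)

```text
clock: 6.75
tcp_pos: [0.5431, -0.0581, 0.2271]
orientation: [-2.262, -1.606, -0.605]
contact_force: [-5.6, 0.3, 0.7]
grip_width: 0.0144
gripper_force: 50.1
```

Request:
arm_command(
  rows=[
    {"fingers": -1, "x": 0, "y": 0, "z": 0, "ax": 0, "ay": 0, "az": 0},
    {"fingers": -1, "x": 0, "y": 0, "z": 0, "ax": 0, "ay": 0, "az": 0},
    {"fingers": -1, "x": 0, "y": 0, "z": 0, "ax": 0, "ay": 0, "az": 0},
    {"fingers": -1, "x": 0, "y": 0, "z": 0, "ax": 0, "ay": 0, "az": 0},
    {"fingers": -1, "x": 0, "y": 0, "z": 0, "ax": 0, "ay": 0, "az": 0},
    {"fingers": -1, "x": 0, "y": 0, "z": 0, "ax": 0, "ay": 0, "az": 0},
    {"fingers": -1, "x": 0, "y": 0, "z": 0, "ax": 0, "ay": 0, "az": 0},
    {"fingers": -1, "x": 0, "y": 0, "z": 0, "ax": 0, "ay": 0, "az": 0},
  ],
)

```text
clock: 7.42
tcp_pos: [0.5431, -0.0581, 0.2271]
orientation: [-2.262, -1.606, -0.605]
contact_force: [-5.9, 1.9, 1.6]
grip_width: 0.0142
gripper_force: 50.1
```

Held at 45.1° for over two seconds. Now lowering.

Request:
arm_command(
  rows=[
    {"fingers": -1, "x": 0.0025, "y": 0, "z": 0.0091, "ax": 0, "ay": -3, "az": 0},
    {"fingers": -1, "x": 0.0025, "y": 0, "z": 0.0091, "ax": 0, "ay": -3, "az": 0},
    {"fingers": -1, "x": 0.0025, "y": 0, "z": 0.0091, "ax": 0, "ay": -3, "az": 0},
    {"fingers": -1, "x": 0.0025, "y": 0, "z": 0.0091, "ax": 0, "ay": -3, "az": 0},
    {"fingers": -1, "x": 0.0025, "y": 0, "z": 0.0091, "ax": 0, "ay": -3, "az": 0},
    {"fingers": -1, "x": 0.0025, "y": 0, "z": 0.0091, "ax": 0, "ay": -3, "az": 0},
    {"fingers": -1, "x": 0.0025, "y": 0, "z": 0.0091, "ax": 0, "ay": -3, "az": 0},
    {"fingers": -1, "x": 0.0025, "y": 0, "z": 0.0091, "ax": 0, "ay": -3, "az": 0},
    {"fingers": -1, "x": 0.0025, "y": 0, "z": 0.0091, "ax": 0, "ay": -3, "az": 0},
    {"fingers": -1, "x": 0.0025, "y": 0, "z": 0.0091, "ax": 0, "ay": -3, "az": 0},
  ],
)

```text
clock: 8.25
tcp_pos: [0.5597, -0.0109, 0.1478]
orientation: [-2.562, -1.818, 0.003]
contact_force: [-6.4, 2.7, 1.0]
grip_width: 0.0139
gripper_force: 50.1
```

Request:
arm_command(
  rows=[
    {"fingers": -1, "x": 0.0025, "y": 0, "z": 0.0091, "ax": 0, "ay": -3, "az": 0},
    {"fingers": -1, "x": 0.0025, "y": 0, "z": 0.0091, "ax": 0, "ay": -3, "az": 0},
    {"fingers": -1, "x": 0.0025, "y": 0, "z": 0.0091, "ax": 0, "ay": -3, "az": 0},
    {"fingers": -1, "x": 0.0025, "y": 0, "z": 0.0091, "ax": 0, "ay": -3, "az": 0},
    {"fingers": -1, "x": 0.0013, "y": 0, "z": 0.0045, "ax": 0, "ay": -1.5, "az": 0},
    {"fingers": -1, "x": 0, "y": 0, "z": 0, "ax": 0, "ay": 0, "az": 0},
    {"fingers": -1, "x": 0, "y": 0, "z": 0, "ax": 0, "ay": 0, "az": 0},
  ],
)

```text
clock: 8.83
tcp_pos: [0.5623, -0.0038, 0.1054]
orientation: [2.442, 1.733, -0.289]
contact_force: [-5.3, 3.4, -3.7]
grip_width: 0.0143
gripper_force: 49.8
```

Run:
```python
from h import *
angle()
```

```text
scene 1214 tilt deg 0.9
side 769 tilt deg 1.1
```

Request:
arm_command(
  rows=[
    {"fingers": -1, "x": 0.0013, "y": 0, "z": 0.0045, "ax": 0, "ay": -1.5, "az": 0},
    {"fingers": -1, "x": 0.0003, "y": 0, "z": 0.001, "ax": 0, "ay": 0, "az": 0},
    {"fingers": -1, "x": 0, "y": 0, "z": 0, "ax": 0, "ay": 0, "az": 0},
    {"fingers": -1, "x": 0, "y": 0, "z": 0, "ax": 0, "ay": 0, "az": 0},
  ],
)

```text
clock: 9.27
tcp_pos: [0.5624, -0.0037, 0.1019]
orientation: [2.429, 1.721, -0.318]
contact_force: [-11.2, 5.2, 10.9]
grip_width: 0.014
gripper_force: 51.3
```

Run:
```python
from h import *
angle()
```

```text
scene 1175 tilt deg 0.1
side 742 tilt deg 0.3
```

The tray is level and bearing on its stop. Releasing and backing off.

Request:
arm_command(
  rows=[
    {"fingers": 1, "x": 0, "y": 0, "z": 0, "ax": 0, "ay": 0, "az": 0},
    {"fingers": 1, "x": 0, "y": 0, "z": 0, "ax": 0, "ay": 0, "az": 0},
    {"fingers": 1, "x": 0, "y": 0, "z": 0, "ax": 0, "ay": 0, "az": 0},
    {"fingers": 1, "x": 0, "y": 0, "z": 0, "ax": 0, "ay": 0, "az": 0},
    {"fingers": 1, "x": 0, "y": 0, "z": 0, "ax": 0, "ay": 0, "az": 0},
    {"fingers": 1, "x": 0, "y": 0, "z": 0, "ax": 0, "ay": 0, "az": 0},
    {"fingers": 1, "x": 0, "y": 0, "z": 0, "ax": 0, "ay": 0, "az": 0},
    {"fingers": 1, "x": 0, "y": 0, "z": 0, "ax": 0, "ay": 0, "az": 0},
  ],
)

```text
clock: 10.03
tcp_pos: [0.5635, -0.0042, 0.1001]
orientation: [2.425, 1.721, -0.319]
contact_force: [0.6, -0.0, -0.1]
grip_width: 0.0855
gripper_force: 0.0
```

Request:
arm_command(
  rows=[
    {"fingers": 1, "x": 0, "y": 0, "z": -0.015, "ax": 0, "ay": 0, "az": 0},
    {"fingers": 1, "x": 0, "y": 0, "z": -0.02, "ax": 0, "ay": 0, "az": 0},
    {"fingers": 1, "x": 0, "y": 0, "z": -0.03, "ax": 0, "ay": 0, "az": 0},
    {"fingers": 1, "x": 0, "y": 0, "z": -0.03, "ax": 0, "ay": 0, "az": 0},
    {"fingers": 1, "x": 0, "y": 0, "z": -0.03, "ax": 0, "ay": 0, "az": 0},
    {"fingers": 1, "x": 0, "y": 0, "z": 0, "ax": 0, "ay": 0, "az": 0},
    {"fingers": 1, "x": 0, "y": 0, "z": 0, "ax": 0, "ay": 0, "az": 0},
    {"fingers": 1, "x": 0, "y": 0, "z": 0, "ax": 0, "ay": 0, "az": 0},
    {"fingers": 1, "x": 0, "y": 0, "z": 0, "ax": 0, "ay": 0, "az": 0},
  ],
)

```text
clock: 10.78
tcp_pos: [0.5731, 0.0258, 0.2196]
orientation: [2.425, 1.721, -0.323]
contact_force: [-0.4, -0.2, 0.3]
grip_width: 0.0856
gripper_force: 0.0
```

Run:
```python
from h import *
angle(); grab('scene','s2.png')
```

```text
scene 1177 tilt deg 0.2
side 738 tilt deg 0.2
```

View pics/s2.png

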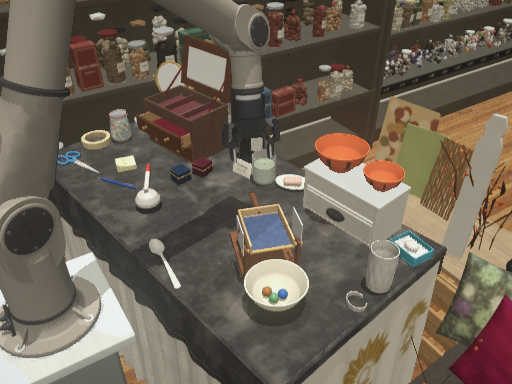

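The picture shows the tray level and empty, the beads in the bowl at (274,295), the other goods where they stood, and the gripper clear of everything.

```bash
python3 -c "
from bench import r
print(r.hand_in())"
```

```text
the job is handed in; nothing more can be done
None
```

I held the tray at about 45° for two seconds, lowered it fully level and let go; all three beads are in the cream bowl, the bowl and other goods look unmoved, and the job is handed in (no verdict was returned).

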